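# Lock the filter cover of the bench fume-filter unit

### The job

The hinged filter cover on top of the bench fume-filter unit rides up on its gasket because its two quarter-turn fasteners are open. Set a fingertip in the slot of each fastener, press the cover down flush and turn the fastener a quarter turn clockwise to its stop, so that both are locked and the cover stays down when you let go. Do not lift the cover, and leave the dishes, vials and other things around it where they stand.

Things in the scene. Friction and masses are not known exactly. Their poses are not given: they have to be found in the camera images.
- filter_unit: white steel fume-filter unit, 280 mm deep (its x), 400 mm wide (its y), 150 mm high, fixed to the bench. Origin at the centre of its underside; its front, with louvres and a knob, faces its -x (towards the robot, turned up to 20 degrees). The cover takes the top from y = -195 to +85 mm; the rest, y = +90 to +200 mm, is a fixed flat deck 150 mm high.
- cover (a joint): filter cover, rad: white panel 245 by 280 mm, hinged along its rear edge (x = +113 mm of the unit); 0 = flush (top face 158 mm above the bench), growing as its front rises. The sprung gasket holds it at about 0.06 (fasteners 12 mm up). About 7 N down on a fastener brings it flush on a firm stop; let go unlocked, it springs up. Either locked fastener keeps it down.
- slot_left (a point): centre of the slot floor, on the turning axis of the left (unit's +y side) fastener: a light-grey round head 66 mm across, 19 mm high, near the cover's front edge. Slot 28 mm wide, 14 mm deep, 60 mm long, open-ended, straight across the head, dark steel floor. Point's x runs along the slot, z up. Cover flush: 163 mm above the bench, at x -82, y +28 mm of the unit; cover up: about 175 mm. Locked, the slot is parallel to the unit's front.
- slot_right (a point): centre of the slot floor, on the turning axis of the right (unit's -y side) fastener: a light-grey round head 66 mm across, 19 mm high, near the cover's front edge. Slot 28 mm wide, 14 mm deep, 60 mm long, open-ended, straight across the head, dark steel floor. Point's x runs along the slot, z up. Cover flush: 163 mm above the bench, at x -82, y -138 mm of the unit; cover up: about 175 mm. Locked, the slot is parallel to the unit's front.
- fastener_left (a joint): left fastener, rad: 0 open (slot front to back), 1.571 locked against its stop, growing clockwise seen from above; starts between 0 and 0.35; stiff (0.08 N m), stays where left. Its cam tongue, below the cover, hooks under the housing's lip; turned while the cover is up it jams on the lip after about 0.6; with the cover pressed flush it passes.
- fastener_right (a joint): right fastener, rad: 0 open (slot front to back), 1.571 locked against its stop, growing clockwise seen from above; starts between 0 and 0.35; stiff (0.08 N m), stays where left. Its cam tongue, below the cover, hooks under the housing's lip; turned while the cover is up it jams on the lip after about 0.6; with the cover pressed flush it passes.
- petri_dish: clear closed petri dish, 90 mm across, 16 mm high, lying on the bench in front of the unit; origin under its centre. Leave alone.
- marker: marker pen, 132 mm long along its x, 22 mm high, lying on the bench in front of the unit; origin under its middle. Leave alone.
- jar: white plastic jar, 44 mm across, 52 mm high, on the bench by the unit; origin under its centre. Leave alone.
- glass_bowl: small glass bowl, 76 mm across, 36 mm high, on the bench by the unit; origin under its centre. Leave alone.
- tall_vial: white capped vial, 38 mm across, 98 mm high, on the bench by the unit; origin under its centre. Leave alone.
- well_plate: clear multi-well plate, 127 by 85 by 18 mm, on the bench left of the unit; origin under its centre. Leave alone.
- deck_vial: small amber vial with white cap, 30 mm across, 50 mm high, standing on the unit's fixed deck, left of the cover; origin under its centre. Leave alone.

How it is judged:
At the end, for the whole second after the job is handed in: Both fasteners are turned to within 10 degrees of their locked stop (joint above 1.40 of 1.571 rad), the cover lies flush (hinge below 0.012 rad, under 3 mm at its front edge) with nothing holding it, and no loose thing has moved more than 20 mm (value of joint each of fastener_left, fastener_right above 1.4 rad and value of joint cover below 0.012 rad and distance of each of petri_dish, marker, jar, glass_bowl, tall_vial, well_plate, deck_vial from where it was at the start of the episode below 0.02 m); the robot touches nothing.
It fails at once if the cover was lifted (opened past 0.13 rad, 30 mm at its front edge) (value of joint cover above 0.13 rad).
It fails at once if a loose thing around the unit was shifted by more than 20 mm or tipped over (distance of any of petri_dish, marker, jar, glass_bowl, tall_vial, well_plate, deck_vial from where it was at the start of the episode above 0.02 m or angle between any of petri_dish, marker, jar, glass_bowl, tall_vial, well_plate, deck_vial's own z axis and vertical above 0.5 rad).
It also fails if it takes over 45 s, if anything falls off the work surface, if the arm or the gripper's body presses on something with over 40 N, if the wrist force passes 120 N, or if a joint passes its speed limit or range.

### The arm

A 6-joint arm with a two-finger parallel gripper is mounted at the origin on the work surface. World frame = base frame: x ahead of the robot, y to its left, z up, the work surface at z = 0. Lengths are in m, angles in rad, forces in N, time in s.
With the tool pointing down it reaches from about 0.3 to 0.85 m from the base axis. Payload 5.4 kg.
Tool frame: the origin (TCP) lies midway between the tips of the shut fingers; the grasp point (between the pads) lies 19 mm behind it; z points along the fingers, y is the direction in which the jaws open and shut (so a half turn about z gives the same grasp; the last joint's range is limited). The gripper opens to 85 mm and grips with 20 to 120 N. Pads are 22 mm wide; open, the fingers measure 114 mm over their backs; the gripper's body (76 mm by 85 mm) begins 54 mm behind the grasp point. The pads swing forward as they close: fully open they stand 13 mm farther back than shut.
Start: joints at [-1.415, 0.158, 1.597, -0, 1.386, -0.21], TCP at [0.206, -0.537, 0.231] pointing down, gripper open.
Joint ranges: [-2.91, 2.91], [-0.94, 2.29], [0.18, 2.7], [-1.29, 4.43], [0.17, 2.64], [-3, 3]. Speed limits (rad/s): [2.57, 2.57, 3.14, 3.14, 3.14, 3.14].

### API

Orientations are given as a rotation vector (axis times angle).
In Python, from workcell import env gives the robot as it stands.
- The arm moves only by the tool play_rows, never from a script. Its argument "increments" is a list of rows, each a list of 5 numbers: the finger opening in cm, from 0 to 8.54, then the shift along the world's x, y, z in cm, then the turn about the world's z in degrees. In form: [[fingers, dx, dy, dz, turn], ...]. A call has 1 to 12 rows; each row shifts and turns the commanded pose from where the row before left it; what a row does not reach is not made up. A row lasts 1/12 s, in which the tool goes at most 41.7 mm and 7.16 degrees, less where a joint would pass 70% of its speed; a pose out of reach is approached as far as the arm can. A call is refused whole if a number of a shift passes 4.17 or a number of a turn 7.16, either way. A call with a gripper value outside its range is refused whole. The fingers move at their own pace and stop on an object; the grip force is fixed at half the most. Time passes only in rows, so rows that do not move let the fingers close. It gives the time, the measured TCP pose, the force and the opening at its end, in the units of the state.
- env.sense(): the state, without advancing time (a new reading comes with each control period).
- env.snapshot(name): name is "scene" or "side" or "wrist"; returns the picture (384x512x3 uint8, red, green, blue); there is no depth.
- env.camera_info(name): a dict with "fx", "fy", "cx", "cy" (pixels), "rvec" (rotation vector, rad) and "tvec" (3), from world to camera coordinates, as OpenCV has them. Camera axes: x right, y down, z forward; pixel columns grow to the right and rows downward; lengths in m; the calibration is good to about 2 mm. A picture is of the moment at which its call begins: read the wrist's pose just before it. camera_info takes no time and is no camera call; for the wrist camera it gives the pose at the moment of the call.
- env.close_job(): hands the job in, once; it reports no verdict.
Trained networks look in the newest picture that a camera, given by its name, has taken for a name from the list of things; names that differ only in an ending like _2 or _b are one class to them, and where a whole thing is asked for, a point or a joint stands for the part that bears it (a point fixed in the world has none). Each returns a list of dicts, best first, with "confidence" (0 to 1); they miss things now and then, are a little off and sometimes report something else, mostly with a low value. They report only what shows in the picture. A call takes as long as a camera call.
- env.regions_of(camera, name): "mask" (384x512 bool, what is visible of it) and "point" ([row, column] in pixels, amid what is visible of it).
The state is a dict: "time_s": time; "joint_positions": joint angles; "qvel": joint speeds; "joint_torque": joint torques, N m; "tcp_pos": TCP position; "ee_rot": TCP orientation; "wrist_force": force on the tool from outside, world axes, zero at the start; "torque": the same for the moment, N m; "grip_width": finger opening in m.
Only numpy, scipy, OpenCV 4.12 (cv2) and the standard library are available. Lean on these libraries where they do the work, as an engineer would, in place of code of your own. Each camera call takes 0.05 s, during which the arm holds its last target.

## Working session

There is one attempt and no reset: what is moved stays moved. The work goes in short steps, Python scripts to look and compute and a tool call to move; the robot and the scene stay as the last step left them, time stands still between calls to the robot, and variables do not carry over. Pictures are saved under pics/ and viewed, and the job is handed in when it is done.

Besides the shell and the picture viewer there is one more tool, called by a JSON object that holds its "method" and its "body", one argument or row to a line. play_rows: Moves the arm, as the interface text tells. Its arguments: {"type":"object","properties":{"increments":{"type":"array"}},"required":["increments"]}

```bash
mkdir -p pics; ls
python3 - <<'E'
from workcell import env
import cv2,numpy as np
print(env.sense())
for c in ["scene","side","wrist"]:
    im=env.snapshot(c); cv2.imwrite(f"pics/{c}0.png",im[:,:,::-1])
    i=env.camera_info(c); print(c,i)
    for n in ["slot_left","slot_right","filter_unit","cover"]:
        try:
            for r in env.regions_of(c,n)[:3]: print(c,n,r["confidence"],r["point"],r["mask"].sum())
        except Exception as e: print(c,n,e)
print(env.sense()["time_s"])
E
```

```text
pics
{'time_s': 0.0, 'joint_positions': array([-1.41512541e+00,  1.59031560e-01,  1.59825703e+00, -2.56321994e-05,
        1.38616955e+00, -2.10090766e-01]), 'qvel': array([ 5.29447280e-06,  2.74201372e-04, -9.27890301e-04,  5.28484020e-06,
       -2.07400534e-04, -1.63084265e-03]), 'joint_torque': array([ 1.58750572e-05, -3.95995367e+01, -3.31434202e+01, -7.74308660e-05,
        8.43558053e-03, -1.69431701e-06]), 'tcp_pos': array([ 0.20553743, -0.53636568,  0.23031429]), 'ee_rot': array([-3.08736728e+00, -5.71007895e-01, -4.01422662e-05]), 'wrist_force': array([0.10246546, 0.24720484, 0.16072985]), 'torque': array([-0.0525546 ,  0.02547654, -0.00899831]), 'grip_width': 0.0852801593822047}
scene {'fx': 402.0109237325905, 'fy': 402.0109237325905, 'cx': 252.71622107765708, 'cy': 192.67534086173438, 'rvec': array([ 2.59296716,  0.82035549, -0.16979915]), 'tvec': array([-0.46095182, -0.20356707,  1.25463646])}
scene slot_left 0.59 [193.8, 235.7] 583
scene slot_left 0.32 [236.8, 251.1] 11899
scene slot_right 0.62 [254.2, 211.9] 713
scene filter_unit 0.61 [229.7, 259.5] 18793
scene cover 0.82 [237.7, 247.2] 11864
scene cover 0.69 [331.4, 235.2] 304
side {'fx': 402.269972819407, 'fy': 402.269972819407, 'cx': 258.0206190278592, 'cy': 192.51752161698622, 'rvec': array([ 0.65985431, -2.53664973,  1.24958996]), 'tvec': array([0.49418787, 0.21943364, 0.78918736])}
side slot_left 0.94 [162.3, 279.4] 528
side slot_left 0.21 [129.9, 293.2] 390
side slot_right 0.69 [127.4, 294.6] 394
side filter_unit 0.92 [192.2, 243.9] 18579
side filter_unit 0.57 [298.9, 203.0] 2594
side filter_unit 0.56 [253.2, 324.9] 1104
side cover 0.65 [148.5, 258.2] 6160
side cover 0.58 [214.7, 335.8] 362
wrist {'fx': 326.6750121164711, 'fy': 326.6750121164711, 'cx': 253.67287257331918, 'cy': 192.96672498543109, 'rvec': array([-2.35093845,  1.61687297,  0.27159384]), 'tvec': array([-0.57571826, -0.04293213,  0.38097398])}
0.75
```

View pics/scene0.png

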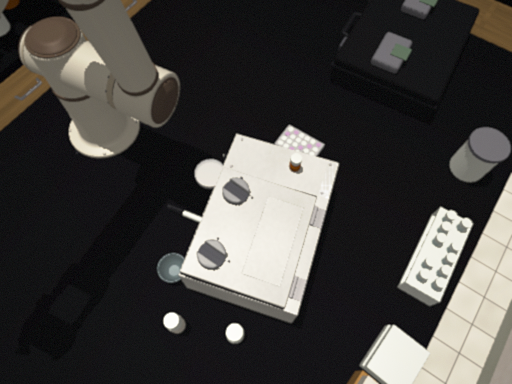

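View pics/side0.png

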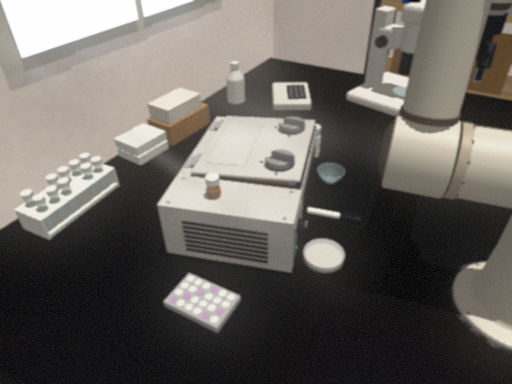

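View pics/wrist0.png

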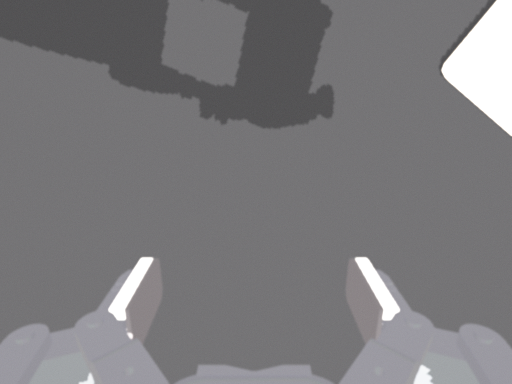

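The scene picture shows the left fastener at about row 190, col 236 and the right one at row 254, col 212. Bowl, marker and dish stand in front of the unit, the jar and vial to its right, and the small vial on the deck. Next I'll measure these.

```bash
cat > h.py <<'E'
import cv2,numpy as np
from workcell import env
def bp(c,uv,z,i=None):
    i=i or env.camera_info(c); R=cv2.Rodrigues(np.array(i["rvec"]))[0]; t=np.array(i["tvec"])
    uv=np.atleast_2d(uv).astype(float)
    d=np.c_[(uv[:,0]-i["cx"])/i["fx"],(uv[:,1]-i["cy"])/i["fy"],np.ones(len(uv))]@R
    o=-R.T@t
    return o+d*((z-o[2])/d[:,2])[:,None]
def proj(c,P,i=None):
    i=i or env.camera_info(c)
    K=np.array([[i["fx"],0,i["cx"]],[0,i["fy"],i["cy"]],[0,0,1]])
    return cv2.projectPoints(np.atleast_2d(P).astype(float),np.array(i["rvec"]),np.array(i["tvec"]),K,None)[0][:,0]
E
python3 - <<'E'
from h import *
im=cv2.imread("pics/scene0.png")
for n in ["slot_left","slot_right"]:
    r=env.regions_of("scene",n)[0]; m=r["mask"]
    g=cv2.cvtColor(im,cv2.COLOR_BGR2GRAY)
    v,u=np.nonzero(m); print(n,bp("scene",[u.mean(),v.mean()],0.182), im[m].mean(0))
    P=bp("scene",np.c_[u,v],0.182)
    th,_=cv2.threshold(g[m].reshape(-1,1),0,255,cv2.THRESH_OTSU)
    d=m&(g<th); v,u=np.nonzero(d); P=bp("scene",np.c_[u,v],0.175)[:,:2]
    c=P.mean(0); w,V=np.linalg.eigh(np.cov((P-c).T)); a=V[:,1]
    print("dark",th,d.sum(),c,np.sqrt(w*12),np.degrees(np.arctan2(a[1],a[0])))
s=cv2.resize(im[120:330,130:360],None,fx=3.4,fy=2.8,interpolation=cv2.INTER_CUBIC)
s=cv2.resize(im[125:325,135:365],None,fx=3,fy=3,interpolation=cv2.INTER_CUBIC)
cv2.imwrite("pics/crop0.png",s)
for n,z in [("petri_dish",.008),("marker",.011),("jar",.026),("glass_bowl",.018),("tall_vial",.05),("well_plate",.01),("deck_vial",.175)]:
    for r in env.regions_of("scene",n)[:1]: print(n,r["confidence"],r["point"],bp("scene",r["point"][::-1],z)[0])
E
```

```text
slot_left [[ 0.51505628 -0.00791399  0.182     ]] [121.9245283  123.18010292 125.40651801]
dark 128.0 328 [ 0.51614882 -0.00666382] [0.0451685  0.06181877] 159.78540938963343
slot_right [[ 0.56292221 -0.16568394  0.182     ]] [133.44880785 135.28892006 137.7026648 ]
dark 141.0 404 [ 0.56433055 -0.16535863] [0.04095272 0.06267582] 171.0973540146288
petri_dish 0.87 [169.1, 206.9] [0.35288946 0.06382679 0.008     ]
marker 0.58 [209.9, 178.5] [ 0.3686199  -0.08591139  0.011     ]
jar 0.62 [334.5, 232.0] [ 0.68864156 -0.26769797  0.026     ]
glass_bowl 0.93 [268.6, 168.0] [ 0.45461698 -0.23168447  0.018     ]
tall_vial 0.58 [322.9, 175.5] [ 0.56445987 -0.32547804  0.05      ]
well_plate 0.75 [141.4, 301.9] [0.53154846 0.30622269 0.01      ]
deck_vial 0.53 [160.9, 292.1] [0.58102703 0.14379525 0.175     ]
```

View pics/crop0.png

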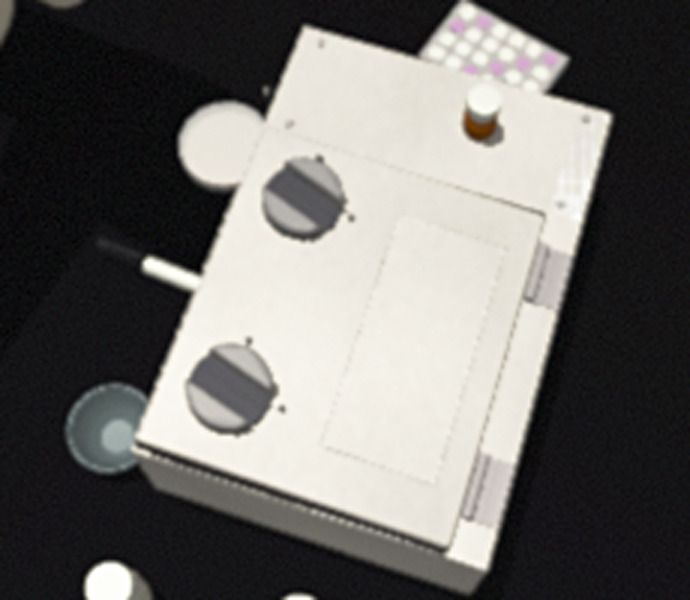

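{"method": "play_rows", "body": {
  "increments": [
    [2,0,0,3,0],
    [2,0,0,3,0],
    [2,1.7,2.95,0,3.7],
    [2,1.7,2.95,0,3.7],
    [2,1.7,2.95,0,3.7],
    [2,1.7,2.95,0,3.7],
    [2,1.7,2.95,0,3.7],
    [2,1.7,2.95,0,3.7],
    [2,1.7,2.95,0,3.7],
    [2,1.7,2.95,0,3.7],
    [2,1.7,2.95,0,3.7],
    [2,1.7,2.95,0,3.7]
  ]
}}

```text
time_s: 2.2
tcp_pos: [0.3762, -0.2404, 0.2915]
ee_rot: [2.745, 1.526, 0.0]
wrist_force: [0.9, 0.0, 0.1]
grip_width: 0.0198
```

{"method": "play_rows", "body": {
  "increments": [
    [2,1.7,2.95,0,3.7],
    [2,1.7,2.95,0,3.7],
    [2,1.7,2.95,0,3.7],
    [2,1.7,2.95,0,3.7],
    [2,1.7,2.95,0,3.7],
    [2,1.7,2.95,0,3.7],
    [2,1.7,2.95,0,3.7],
    [2,0,0,0,3.7],
    [2,0,0,0,0],
    [2,0,0,0,0]
  ]
}}

```text
time_s: 3.03
tcp_pos: [0.4946, -0.0354, 0.2912]
ee_rot: [2.27, 2.172, -0.001]
wrist_force: [0.3, -0.6, 0.8]
grip_width: 0.02
```

Run:
```python
from h import *
s=env.sense();R=cv2.Rodrigues(s["ee_rot"])[0]
print(s["time_s"],s["tcp_pos"],np.degrees(np.arctan2(R[1,1],R[0,1])),s["joint_positions"],s["grip_width"],s["wrist_force"])
cv2.imwrite("pics/w1.png",env.snapshot("wrist")[:,:,::-1])
i=env.camera_info("wrist");Rc=cv2.Rodrigues(i["rvec"])[0];print(-Rc.T@i["tvec"])
np.save("wi.npy",i,allow_pickle=True)
for n in ["slot_left","slot_right"]:
    for r in env.regions_of("wrist",n)[:2]: print(n,r["confidence"],r["point"],r["mask"].sum())
```

```text
3.0333 [ 0.49456758 -0.03543085  0.29123254] -2.5097290918279276 [-3.15498921e-01 -8.56278277e-02  1.72985396e+00 -4.01434136e-04
  1.49755522e+00 -2.71666521e-01] 0.019984507893270404 [ 0.2929368  -0.64925329  0.7841612 ]
[0.49825889 0.04832592 0.43446219]
slot_left 0.89 [148.4, 278.1] 5518
slot_right 0.81 [289.1, 335.4] 860
```

View pics/w1.png

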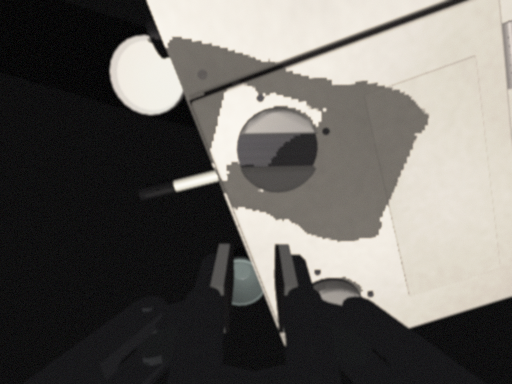

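The wrist picture shows the left head centred at about (row 149, col 278), with its slot running almost exactly horizontal in the image between rows 133 and 166.

Run:
```python
from h import *
i=np.load("wi.npy",allow_pickle=True).item()
im=cv2.imread("pics/w1.png")
r=env.regions_of("wrist","slot_left")[0]["mask"].astype(np.uint8)
c=max(cv2.findContours(r,0,2)[0],key=cv2.contourArea)
(u,v),rad=cv2.minEnclosingCircle(c);print(u,v,rad, bp("wrist",[u,v],.187,i))
print("edges",bp("wrist",[[240,133.5],[316,133.5],[240,166],[316,166]],.187,i))
print(bp("wrist",[[0+100,150],[400,150]],.187,i))
s=cv2.resize(im[95:205,220:340],None,fx=5,fy=5,interpolation=cv2.INTER_CUBIC);cv2.imwrite("pics/w1c.png",s)
s0=cv2.imread("pics/scene0.png");cv2.imwrite("pics/s0c.png",cv2.resize(s0[225:285,180:250],None,fx=9,fy=9,interpolation=cv2.INTER_CUBIC))
```

```text
278.1573181152344 148.82022094726562 43.03614044189453 [[ 0.51481745 -0.00288987  0.187     ]]
edges [[ 0.486296    0.0100861   0.187     ]
 [ 0.54357142  0.00752362  0.187     ]
 [ 0.48482195 -0.01510925  0.187     ]
 [ 0.54402766 -0.01775982  0.187     ]]
[[ 0.37829714  0.00230385  0.187     ]
 [ 0.60817824 -0.00798431  0.187     ]]
```

View pics/w1c.png

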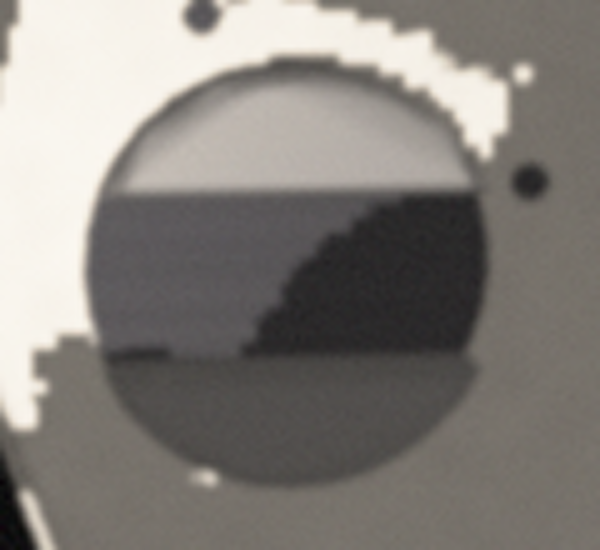

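View pics/s0c.png

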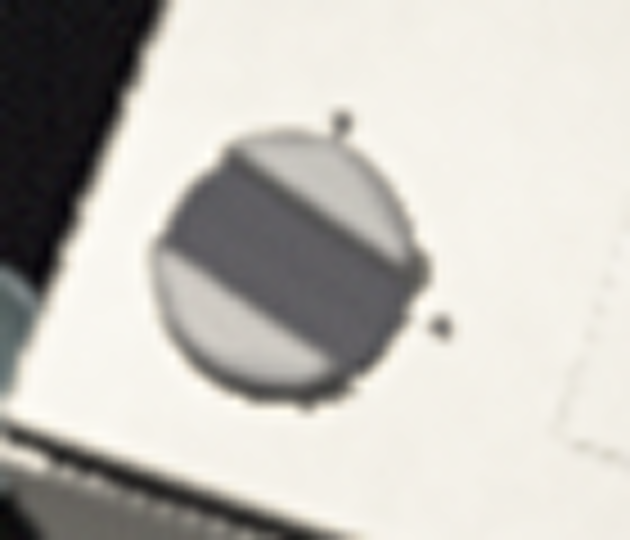

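{"method": "play_rows", "body": {
  "increments": [
    [2,0.5,0.75,0,0],
    [2,0.5,0.75,0,0],
    [2,0.5,0.7,0,0],
    [2,0.5,0.75,0,0],
    [2,0,0,-1.5,0],
    [2,0,0,-2,0],
    [2,0,0,-2,0],
    [2,0,0,-1.5,0],
    [2,0,0,0,0],
    [2,0,0,0,0]
  ]
}}

```text
time_s: 4.07
tcp_pos: [0.5145, -0.0053, 0.2208]
ee_rot: [-2.267, -2.173, 0.001]
wrist_force: [0.8, -0.6, -0.5]
grip_width: 0.0201
```

```bash
cat > look.py <<'E'
import sys
from h import *
s=env.sense();R=cv2.Rodrigues(s["ee_rot"])[0]
print(s["time_s"],s["tcp_pos"].round(4),"yaw",np.degrees(np.arctan2(R[1,1],R[0,1])).round(2),"f",s["wrist_force"].round(1),"q",s["joint_positions"].round(2))
for c in sys.argv[2:]:
    cv2.imwrite(f"pics/{c}{sys.argv[1]}.png",env.snapshot(c)[:,:,::-1])
E
python3 look.py 2 wrist side scene
python3 - <<'E'
from h import *
im=cv2.imread("pics/side2.png");cv2.imwrite("pics/side2c.png",cv2.resize(im[90:190,230:350],None,fx=5,fy=5,interpolation=cv2.INTER_CUBIC))
E
```

```text
4.0667 [ 0.5145 -0.0053  0.2208] yaw -2.41 f [ 0.8 -0.6 -0.5] q [-0.25  0.01  1.78  0.    1.36 -0.2 ]
```

View pics/wrist2.png

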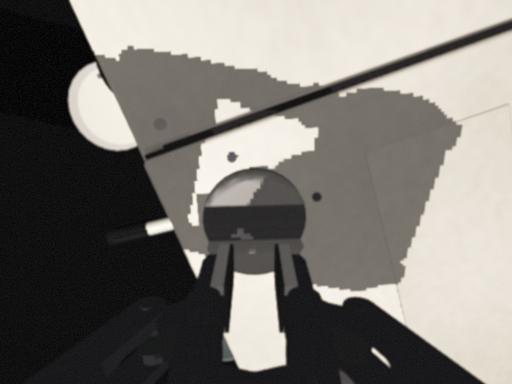

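View pics/side2c.png

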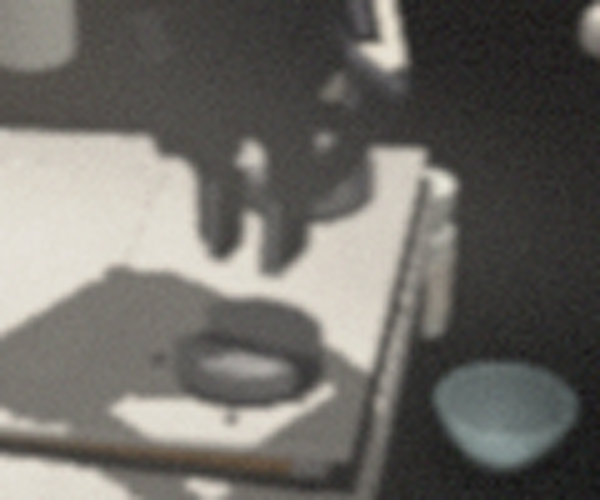

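Run:
```python
from h import *
im=cv2.imread("pics/wrist2.png");g=cv2.cvtColor(im,cv2.COLOR_BGR2GRAY)
print(g[160:285:1,255])
i=env.camera_info("wrist");R=cv2.Rodrigues(i["rvec"])[0];print("cam",-R.T@i["tvec"])
for row,z in [(205,.189),(240,.175),(240,.189),(205,.187)]: print(row,z,bp("wrist",[255,row],z,i)[0])
print("tcp px",proj("wrist",[env.sense()["tcp_pos"]],i))
for y in [-.004,-.006,-.008]:
    print(y,proj("wrist",[[.515,y+.014,.189],[.515,y-.014,.189],[.515,y-.014,.175],[.515,y-.033,.189],[.515,y+.033,.189]],i).round(1)[:,1])
cv2.imwrite("pics/w2c.png",cv2.resize(im[150:300,190:320],None,fx=4,fy=4,interpolation=cv2.INTER_CUBIC))
```

```text
[243 243 243 244 242 236 199 129  72  61  70  75  78  82  88  97 105 113
 127 143 161 171 177 178 182 183 183 180 176 171 164 142 109  88  83  82
  81  82  86  81  79  83  83  83  78  65  52  43  44  44  41  40  41  43
  42  43  44  41  41  42  44  43  40  43  45  45  39  45  39  41  43  42
  42  47  40  43  43  44  47  52  65  72  75  78  77  79  80  79  85  87
  90  94  95  92  84  83  84  83  83  83  82  83  84  82  81  84  83  84
  83  82  83  85  80  89 140 208 237 242 241 240 241 241 240 239 240]
cam [0.51887646 0.07836086 0.36606253]
205 0.189 [0.51727651 0.00920568 0.189     ]
240 0.175 [ 0.51615112 -0.02073091  0.175     ]
240 0.189 [ 0.51635082 -0.01347001  0.189     ]
205 0.187 [0.51725844 0.00842454 0.187     ]
tcp px [[253.49965534 258.10110851]]
-0.004 [203.9 246.8 236.3 273.6 172.3]
-0.006 [207.1 249.7 239.1 276.4 175.8]
-0.008 [210.3 252.6 241.8 279.1 179.2]
```

View pics/w2c.png

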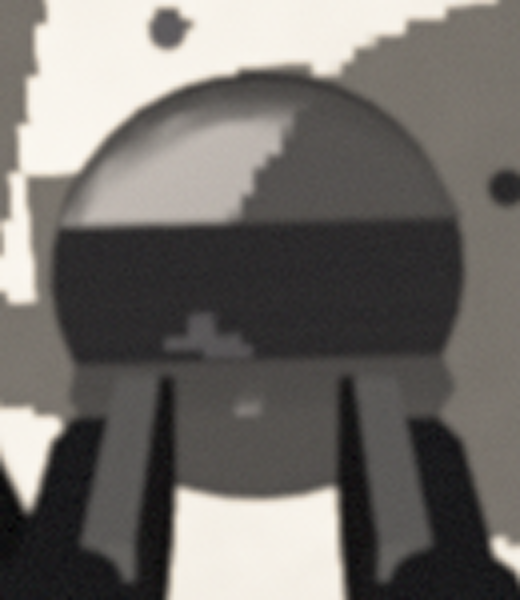

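{"method": "play_rows", "body": {
  "increments": [
    [2,0,0,-1,0],
    [2,0,0,-1,0],
    [2,0,0,-1,0],
    [2,0,0,-1,0],
    [2,0,0,0,0],
    [2,0,0,0,0]
  ]
}}

```text
time_s: 4.72
tcp_pos: [0.5139, -0.0058, 0.18]
ee_rot: [-2.267, -2.172, 0.002]
wrist_force: [0.3, -0.1, -0.6]
grip_width: 0.0198
```

```bash
python3 look.py 3 wrist side
python3 - <<'E'
from h import *
im=cv2.imread("pics/side3.png");a=cv2.resize(im[90:190,230:350],None,fx=4,fy=4,interpolation=cv2.INTER_CUBIC)
b=cv2.imread("pics/wrist3.png")[170:320,180:320];cv2.imwrite("pics/b3.png",np.hstack([a[:,:400],cv2.resize(b,(373,400))]))
E
```

```text
4.7167 [ 0.5139 -0.0058  0.18  ] yaw -2.45 f [ 0.3 -0.1 -0.6] q [-0.25  0.05  1.82  0.    1.28 -0.2 ]
```

View pics/b3.png

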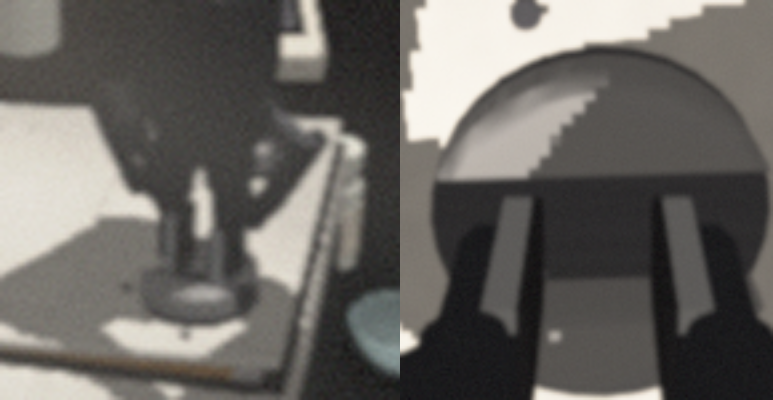

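The fingertips are inside the slot with no contact force. I'll press down gradually.

{"method": "play_rows", "body": {
  "increments": [
    [2,0,0,-0.5,0],
    [2,0,0,-0.5,0],
    [2,0,0,0,0]
  ]
}}

```text
time_s: 5.07
tcp_pos: [0.5144, -0.0059, 0.1706]
ee_rot: [-2.268, -2.173, 0.001]
wrist_force: [0.2, -0.1, 1.0]
grip_width: 0.0197
```

{"method": "play_rows", "body": {
  "increments": [
    [2,0,0,-0.5,0],
    [2,0,0,-0.2,0],
    [2,0,0,0,0]
  ]
}}

```text
time_s: 5.32
tcp_pos: [0.5148, -0.0061, 0.1643]
ee_rot: [2.268, 2.173, -0.0]
wrist_force: [-1.1, -1.3, 4.2]
grip_width: 0.0202
```

{"method": "play_rows", "body": {
  "increments": [
    [2,0,0,-0.2,0],
    [2,0,0,-0.2,0],
    [2,0,0,0,0]
  ]
}}

```text
time_s: 5.57
tcp_pos: [0.515, -0.0062, 0.1631]
ee_rot: [2.267, 2.174, -0.001]
wrist_force: [-9.4, 0.1, 19.4]
grip_width: 0.0199
```

{"method": "play_rows", "body": {
  "increments": [
    [2,0,0,-0.1,0],
    [2,0,0,-0.1,0],
    [2,0,0,0,0]
  ]
}}

```text
time_s: 5.82
tcp_pos: [0.515, -0.0062, 0.163]
ee_rot: [2.267, 2.174, -0.001]
wrist_force: [-14.4, 1.0, 30.0]
grip_width: 0.0197
```

The cover is flush on its stop (tip z 0.163). Turning clockwise.

{"method": "play_rows", "body": {
  "increments": [
    [2,0,0,0.1,0],
    [2,0,0,0,-4],
    [2,0,0,0,-4],
    [2,0,0,0,-4],
    [2,0,0,0,-4],
    [2,0,0,0,-4],
    [2,0,0,0,0]
  ]
}}

```text
time_s: 6.4
tcp_pos: [0.5145, -0.0064, 0.1631]
ee_rot: [2.613, 1.743, -0.002]
wrist_force: [-13.7, 0.7, 25.0]
grip_width: 0.0201
```

```bash
python3 look.py 4 wrist; python3 -c "
from h import *
print(env.sense()['torque'])"
```

```text
6.4 [ 0.5145 -0.0064  0.1631] yaw -22.57 f [-13.7   0.7  25. ] q [-0.25  0.07  1.84 -0.    1.24  0.15]
[-0.05749702  2.41533631 -0.04379916]
```

View pics/wrist4.png

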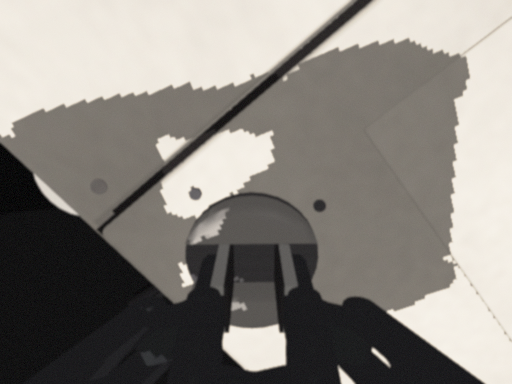

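The slot follows the tool: it's still level in the picture and the cover seam has turned. Continuing.

{"method": "play_rows", "body": {
  "increments": [
    [2,0,0,0,-5],
    [2,0,0,0,-5],
    [2,0,0,0,-5],
    [2,0,0,0,-5],
    [2,0,0,0,-5],
    [2,0,0,0,-5],
    [2,0,0,0,-5],
    [2,0,0,0,-5],
    [2,0,0,0,0]
  ]
}}

```text
time_s: 7.2
tcp_pos: [0.5136, -0.0063, 0.163]
ee_rot: [3.052, 0.744, -0.005]
wrist_force: [-16.8, -0.6, 27.3]
grip_width: 0.0201
```

{"method": "play_rows", "body": {
  "increments": [
    [2,0,0,0,-4],
    [2,0,0,0,-4],
    [2,0,0,0,-2],
    [2,0,0,0,-2],
    [2,0,0,0,0]
  ]
}}

```text
time_s: 7.62
tcp_pos: [0.5139, -0.0061, 0.163]
ee_rot: [3.112, 0.424, -0.004]
wrist_force: [-14.9, 0.3, 27.8]
grip_width: 0.0201
```

```bash
python3 look.py 5 wrist; python3 -c "
from h import *
print(env.sense()['torque'])"
```

```text
7.6167 [ 0.5139 -0.0061  0.163 ] yaw -74.49 f [-14.9   0.3  27.8] q [-0.25  0.07  1.84 -0.    1.24  1.05]
[0.22414255 2.69331767 0.04334746]
```

View pics/wrist5.png

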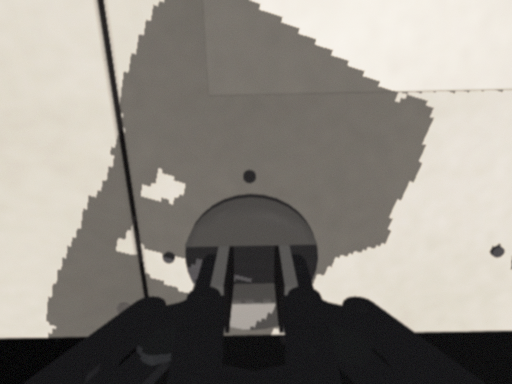

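{"method": "play_rows", "body": {
  "increments": [
    [2,0,0,0,-3],
    [2,0,0,0,-3],
    [2,0,0,0,-2],
    [2,0,0,0,0]
  ]
}}

```text
time_s: 8.0
tcp_pos: [0.5156, -0.0061, 0.1631]
ee_rot: [3.134, 0.206, 0.003]
wrist_force: [-8.8, 0.8, 22.2]
grip_width: 0.0199
```

```bash
python3 look.py 6 wrist; python3 -c "
from h import *
print(env.sense()['torque'])
cv2.imwrite('pics/w6c.png',cv2.resize(cv2.imread('pics/wrist6.png')[150:350,130:370],None,fx=3,fy=3,interpolation=cv2.INTER_CUBIC))"
```

```text
8.0 [ 0.5156 -0.0061  0.1631] yaw -82.46 f [-8.8  0.8 22.2] q [-0.25  0.07  1.84 -0.    1.24  1.19]
[0.26448377 1.5498813  0.15562113]
```

View pics/w6c.png

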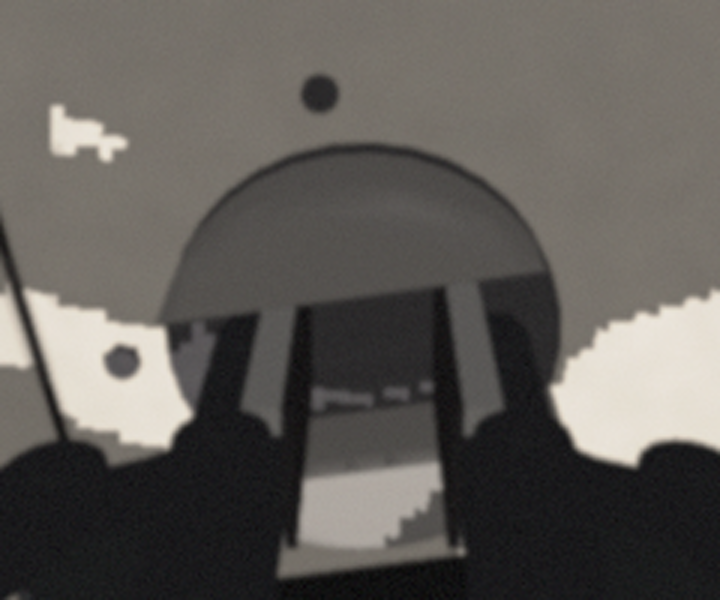

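The slot edge now lags the tool by about 8° and lies parallel to the front edge, so it has reached its stop. I'll nudge once more to confirm, then lift.

{"method": "play_rows", "body": {
  "increments": [
    [2,0,0,0,-3],
    [2,0,0,0,-2],
    [2,0,0,0,0],
    [2,0,0,0,0]
  ]
}}

```text
time_s: 8.38
tcp_pos: [0.5146, -0.0058, 0.1631]
ee_rot: [3.14, 0.073, -0.001]
wrist_force: [-13.7, 1.8, 25.2]
grip_width: 0.0202
```

```bash
python3 look.py 7; python3 -c "
from h import *
print(env.sense()['torque'])"
```

```text
8.3833 [ 0.5146 -0.0058  0.1631] yaw -87.35 f [-13.7   1.8  25.2] q [-0.25  0.07  1.84 -0.    1.24  1.28]
[0.41840021 2.2060416  0.41758006]
```

Torque rose to 0.42 N·m, so it's firmly on the stop. I'll turn back inside the free play (staying clear of the opposite wall) and lift.

{"method": "play_rows", "body": {
  "increments": [
    [2,0,0,0,5],
    [2,0,0,0,5],
    [2,0,0,0,3],
    [2,0,0,1,0],
    [2,0,0,2,0],
    [2,0,0,2,0],
    [2,0,0,2,0],
    [2,0,0,3,0],
    [2,0,0,3,0],
    [2,0,0,0,0]
  ]
}}

```text
time_s: 9.22
tcp_pos: [0.5174, -0.0065, 0.2959]
ee_rot: [3.109, 0.424, 0.016]
wrist_force: [0.2, 0.2, 1.4]
grip_width: 0.0198
```

```bash
python3 look.py 8 wrist scene side
```

```text
9.2167 [ 0.5174 -0.0065  0.2959] yaw -74.45 f [0.2 0.2 1.4] q [-0.25 -0.04  1.68  0.    1.49  1.05]
```

View pics/wrist8.png

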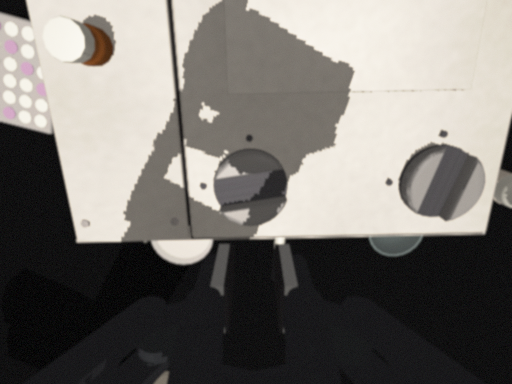

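View pics/scene8.png

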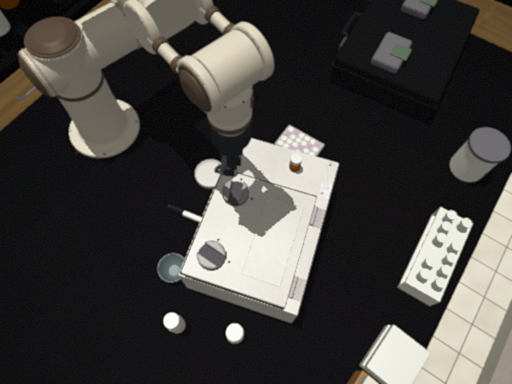

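The slot looks a few degrees off parallel to the front edge in this view, so I'll measure it.

Run:
```python
from h import *
im=cv2.imread("pics/wrist8.png")
cv2.imwrite("pics/w8c.png",cv2.resize(im[135:245,195:305],None,fx=5.4,fy=5.4,interpolation=cv2.INTER_CUBIC))
i=env.camera_info("wrist")
P=bp("wrist",[[78,242],[485,233]],.15,i);d=P[1]-P[0];print("front edge",np.degrees(np.arctan2(d[1],d[0])))
```

```text
front edge -73.04195473873804
```

View pics/w8c.png

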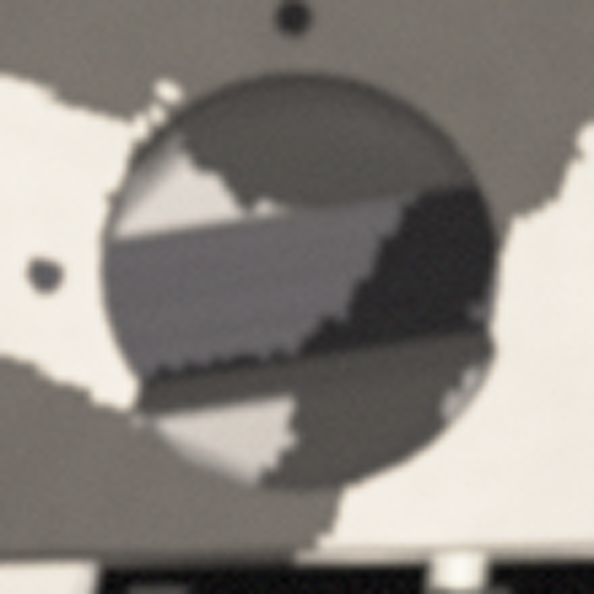

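The front edge is at −73°, but the slot is only at about −65.5°. My back-turn under load dragged it back by friction. I'll re-seat, turn it to the stop again and lift without turning back.

Run:
```python
from h import *
print(bp("wrist",[250.4,187],.172))
# rim/floor mid of slot at centre: near rim col299 row~212 ; far floor edge row~358
f=lambda x,y:[x/5.4+195,y/5.4+135]
a=bp("wrist",f(299,211),.177)[0];b=bp("wrist",f(299,358),.163)[0];print(a,b,(a+b)/2,np.linalg.norm((a-b)[:2]))
```

```text
[[ 0.51348226 -0.00385764  0.172     ]]
[ 0.52568029 -0.00052605  0.177     ] [ 0.49786646 -0.00803945  0.163     ] [ 0.51177338 -0.00428275  0.17      ] 0.028810769358206437
```

{"method": "play_rows", "body": {
  "increments": [
    [2,0,0,0,4],
    [2,0,0,0,4.5],
    [2,0,0,-3,0],
    [2,0,0,-3,0],
    [2,0,0,-2,0],
    [2,0,0,0,0],
    [2,0,0,0,0]
  ]
}}

```text
time_s: 9.95
tcp_pos: [0.513, -0.0055, 0.207]
ee_rot: [-3.07, -0.654, 0.007]
wrist_force: [-0.1, -1.3, -0.5]
grip_width: 0.0197
```

{"method": "play_rows", "body": {
  "increments": [
    [2,0,0,-1,0],
    [2,0,0,-1,0],
    [2,0,0,-1,0],
    [2,0,0,-1,0],
    [2,0,0,-0.2,0],
    [2,0,0,0,0]
  ]
}}

```text
time_s: 10.45
tcp_pos: [0.5139, -0.0058, 0.1661]
ee_rot: [-3.072, -0.654, 0.003]
wrist_force: [-0.4, -0.6, -0.3]
grip_width: 0.0202
```

{"method": "play_rows", "body": {
  "increments": [
    [2,0,0,-0.2,0],
    [2,0,0,-0.1,0],
    [2,0,0,0,-5],
    [2,0,0,0,-5],
    [2,0,0,0,-5],
    [2,0,0,0,-5],
    [2,0,0,0,-2],
    [2,0,0,0,0]
  ]
}}

```text
time_s: 11.12
tcp_pos: [0.5143, -0.0058, 0.1647]
ee_rot: [3.141, 0.057, -0.001]
wrist_force: [-3.6, 2.1, 3.4]
grip_width: 0.0198
```

```bash
python3 look.py 9 wrist; python3 -c "
from h import *
print(env.sense()['torque'])
cv2.imwrite('pics/w9c.png',cv2.resize(cv2.imread('pics/wrist9.png')[150:350,130:370],None,fx=3,fy=3,interpolation=cv2.INTER_CUBIC))"
```

```text
11.1167 [ 0.5143 -0.0058  0.1647] yaw -87.91 f [-3.6  2.1  3.4] q [-0.25  0.06  1.84 -0.    1.24  1.29]
[0.11611773 0.49858145 0.49169478]
```

View pics/w9c.png

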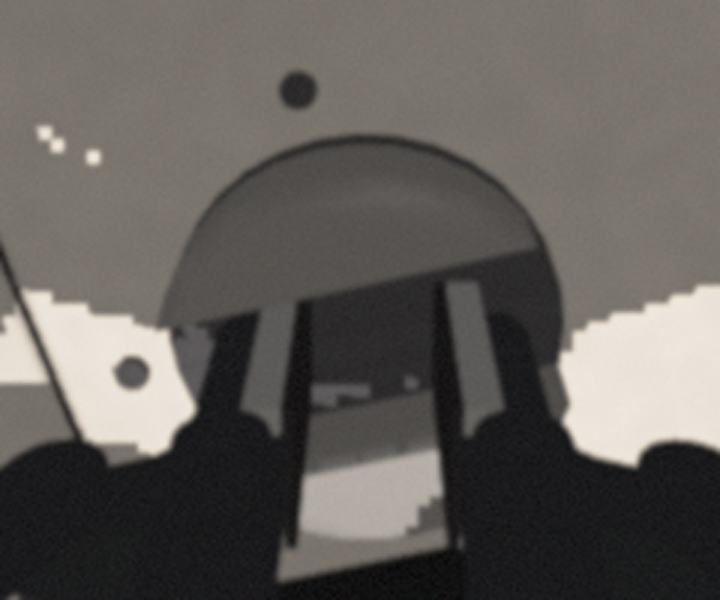

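It's at the stop again (0.49 N·m, slot parallel to the front edge) with only 3 N down. I'll ease back 4°, lift and check.

{"method": "play_rows", "body": {
  "increments": [
    [2,0,0,0.3,0],
    [2,0,0,0.3,4],
    [2,0,0,1.5,0],
    [2,0,0,2,0],
    [2,0,0,2,0],
    [2,0,0,3,0],
    [2,0,0,3,0],
    [2,0,0,0,0]
  ]
}}

```text
time_s: 11.83
tcp_pos: [0.5182, -0.0068, 0.293]
ee_rot: [3.133, 0.166, 0.02]
wrist_force: [1.7, -0.4, 2.0]
grip_width: 0.02
```

```bash
python3 look.py 10 wrist side
python3 - <<'E'
from h import *
i=env.camera_info("wrist");np.save("wi10.npy",i,allow_pickle=True)
im=cv2.imread("pics/wrist10.png")
r=env.regions_of("wrist","slot_right")
for q in r[:2]: print(q["confidence"],q["point"],bp("wrist",q["point"][::-1],.172)[0])
for n in ["slot_left"]:
    for q in env.regions_of("wrist",n)[:2]: print(n,q["confidence"],q["point"])
cv2.imwrite("pics/w10b.png",cv2.resize(im[100:350,170:512],None,fx=2.3,fy=2.3,interpolation=cv2.INTER_CUBIC))
E
```

```text
11.8333 [ 0.5182 -0.0068  0.293 ] yaw -83.93 f [ 1.7 -0.4  2. ] q [-0.25 -0.04  1.68  0.    1.49  1.22]
slot_left 0.64 [188.9, 253.1]
```

View pics/w10b.png

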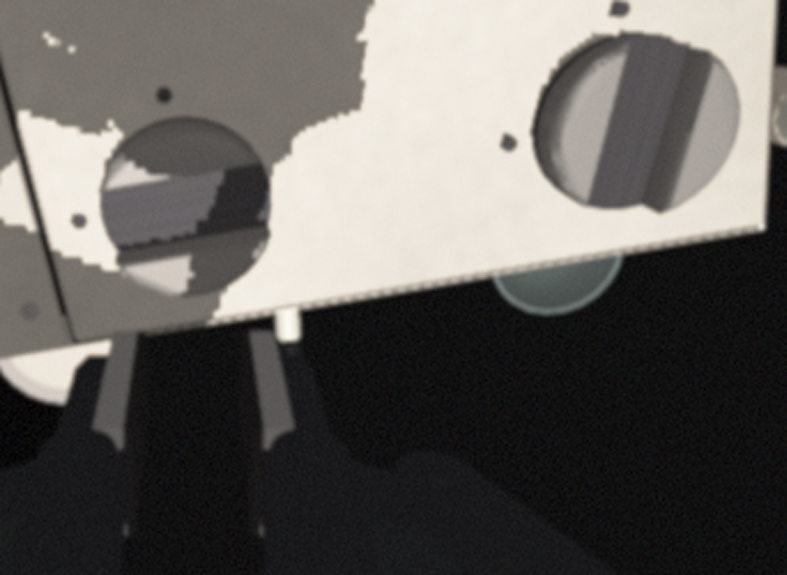

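The left slot is now parallel to the front edge, so it's locked. Measuring the right slot from the same picture.

Run:
```python
from h import *
i=np.load("wi10.npy",allow_pickle=True).item()
f=lambda x,y:[x/2.3+170,y/2.3+100]
def L(n,a,b,z):
    P=bp("wrist",[f(*a),f(*b)],z,i);d=P[1]-P[0];print(n,P[0],P[1],np.degrees(np.arctan2(d[1],d[0])))
L("rimR",(662,212),(712,55),.177);L("floorR",(645,208),(690,45),.163);L("rimL",(588,205),(628,38),.177)
L("frontedge",(75,340),(765,230),.158);L("leftrim",(105,190),(268,165),.177)
print("head centre",bp("wrist",[f(640,123)],.170,i))
```

```text
rimR [ 0.53150484 -0.17414707  0.177     ] [ 0.58706513 -0.17377178  0.177     ] 0.38700600177403427
floorR [ 0.52863287 -0.17702394  0.163     ] [ 0.58892117 -0.17467488  0.163     ] 2.231332280204588
rimL [ 0.53129345 -0.1470933   0.177     ] [ 0.58950927 -0.14425222  0.177     ] 2.793959662088354
frontedge [0.44775519 0.0336867  0.158     ] [ 0.52345526 -0.22936155  0.158     ] -73.9452306130297
leftrim [0.51879134 0.02427789 0.177     ] [ 0.53389355 -0.03171472  0.177     ] -74.90548798203507
head centre [[ 0.56108297 -0.16109802  0.17      ]]
```

{"method": "play_rows", "body": {
  "increments": [
    [2,0.43,-1.56,0,6.6],
    [2,0.43,-1.56,0,6.6],
    [2,0.43,-1.56,0,6.6],
    [2,0.43,-1.56,0,6.6],
    [2,0.43,-1.56,0,6.6],
    [2,0.43,-1.56,0,6.6],
    [2,0.43,-1.56,0,6.6],
    [2,0.43,-1.56,0,6.6],
    [2,0.43,-1.56,0,6.6],
    [2,0.43,-1.56,0,6.6],
    [2,0,0,0,6.6],
    [2,0,0,0,6.6]
  ]
}}

```text
time_s: 13.03
tcp_pos: [0.557, -0.1626, 0.283]
ee_rot: [-2.304, -2.13, 0.002]
wrist_force: [0.5, 0.3, 1.1]
grip_width: 0.02
```

{"method": "play_rows", "body": {
  "increments": [
    [2,0,0,-2,6.6],
    [2,0,0,-2,0],
    [2,0,0,-2,0],
    [2,0,0,-1.5,0],
    [2,0,0,0,0],
    [2,0,0,0,0]
  ]
}}

```text
time_s: 13.53
tcp_pos: [0.5565, -0.1613, 0.2083]
ee_rot: [-2.182, -2.254, 0.002]
wrist_force: [0.7, -0.6, 0.8]
grip_width: 0.0199
```

```bash
python3 look.py 11 wrist
python3 - <<'E'
from h import *
i=env.camera_info("wrist");p=env.sense()["tcp_pos"]
im=cv2.imread("pics/wrist11.png");g=cv2.cvtColor(im,cv2.COLOR_BGR2GRAY)
print(g[165:300,253])
for z in (0,.006):
  for y in [-.160,-.163,-.166]:
    print(z,y,proj("wrist",[[.562,y+.014,.177+z],[.562,y-.014,.177+z],[.562,y-.014,.163+z],[.562,y-.033,.177+z],[.562,y+.033,.177+z]],i).round(1)[:,1])
print(proj("wrist",[[.529,-.163,.177],[.595,-.163,.177],[.562,-.163,.177]],i))
cv2.imwrite("pics/w11c.png",cv2.resize(im[150:300,180:330],None,fx=4,fy=4,interpolation=cv2.INTER_CUBIC))
E
```

```text
13.5333 [ 0.5565 -0.1613  0.2083] yaw 1.86 f [ 0.7 -0.6  0.8] q [-0.49  0.19  1.61  0.    1.35 -0.52]
[237 237 237 236 237 237 237 237 233 199 133  74  58  69  77  82  85  92
 102 110 119 120 125 142 169 187 194 193 195 191 193 192 186 180 170 168
 166 164 149 126  99  88  85  88  88  89  86  83  72  58  48  47  43  46
  44  45  44  46  48  46  47  42  44  45  43  49  43  46  44  44  42  42
  46  44  44  46  48  47  46  42  47  55  65  76  81  80  81  81  82  80
  80  80  83  84  84  88  87  89  88  87  85  86  86  91 114 141 158 166
 173 176 176 176 175 176 174 170 170 195 223 232 233 232 230 230 229 230
 230 230 230 229 229 230 230 230 225]
0 -0.16 [204.9 247.9 237.4 274.9 173.2]
0 -0.163 [209.7 252.3 241.5 279.  178.4]
0 -0.166 [214.5 256.6 245.7 283.1 183.5]
0.006 -0.16 [208.8 252.9 241.7 280.5 176.2]
0.006 -0.163 [213.7 257.4 246.  284.7 181.5]
0.006 -0.166 [218.6 261.8 250.2 288.9 186.7]
[[205.78438095 229.84864643]
 [316.56118216 233.15785137]
 [261.26823926 231.50610049]]
```

View pics/w11c.png

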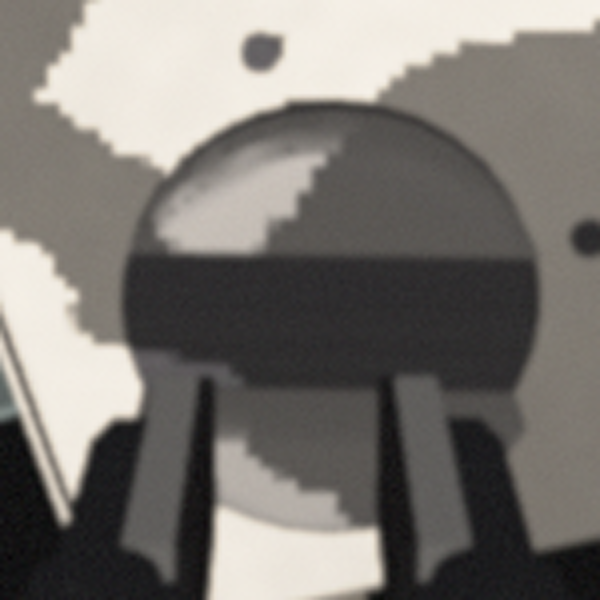

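Right slot found at about (0.562, −0.165) and level with the tool. I'll shift +0.6, −0.35 cm and descend.

{"method": "play_rows", "body": {
  "increments": [
    [2,0.3,-0.2,0,0],
    [2,0.3,-0.15,0,0],
    [2,0,0,-1,0],
    [2,0,0,-1,0],
    [2,0,0,-1,0],
    [2,0,0,-1,0],
    [2,0,0,0,0],
    [2,0,0,0,0]
  ]
}}

```text
time_s: 14.25
tcp_pos: [0.5629, -0.165, 0.1689]
ee_rot: [-2.183, -2.255, 0.001]
wrist_force: [0.2, 0.7, 0.8]
grip_width: 0.0199
```

```bash
python3 look.py 12 wrist
python3 - <<'E'
from h import *
cv2.imwrite("pics/w12c.png",cv2.resize(cv2.imread("pics/wrist12.png")[150:300,180:330],None,fx=4,fy=4,interpolation=cv2.INTER_CUBIC))
E
```

```text
14.25 [ 0.5629 -0.165   0.1689] yaw 1.86 f [0.2 0.7 0.8] q [-0.49  0.24  1.63 -0.    1.28 -0.52]
```

View pics/w12c.png

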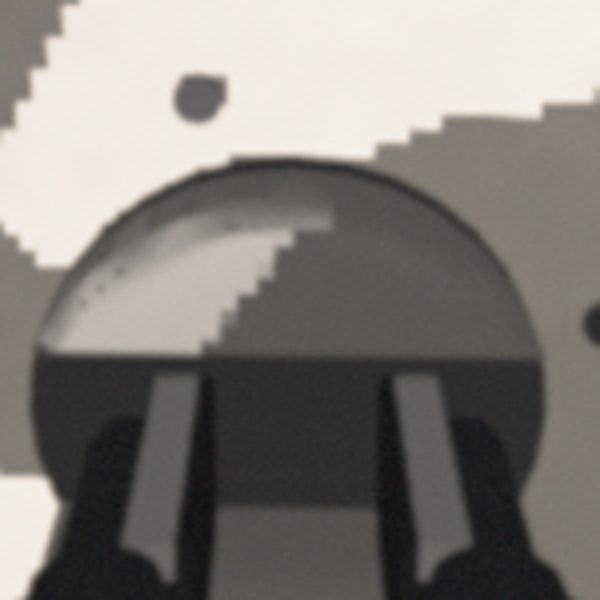

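In the slot with free clearance. I'll press lightly, then turn.

{"method": "play_rows", "body": {
  "increments": [
    [2,0,0,-0.4,0],
    [2,0,0,-0.3,0],
    [2,0,0,-0.1,0],
    [2,0,0,0,0]
  ]
}}

```text
time_s: 14.63
tcp_pos: [0.5641, -0.1657, 0.1635]
ee_rot: [2.184, 2.256, 0.001]
wrist_force: [-1.3, 1.0, 4.6]
grip_width: 0.02
```

{"method": "play_rows", "body": {
  "increments": [
    [2,0,0,-0.2,0],
    [2,0,0,0,-4],
    [2,0,0,0,-5],
    [2,0,0,0,-5],
    [2,0,0,0,-5],
    [2,0,0,0,-5],
    [2,0,0,0,-5],
    [2,0,0,0,-5],
    [2,0,0,0,0]
  ]
}}

```text
time_s: 15.38
tcp_pos: [0.5642, -0.1669, 0.1633]
ee_rot: [2.749, 1.513, -0.0]
wrist_force: [-5.6, -1.3, 12.6]
grip_width: 0.0203
```

{"method": "play_rows", "body": {
  "increments": [
    [2,0,0,0,-5],
    [2,0,0,0,-5],
    [2,0,0,0,-5],
    [2,0,0,0,-5],
    [2,0,0,0,-5],
    [2,0,0,0,-5],
    [2,0,0,0,-5],
    [2,0,0,0,-5],
    [2,0,0,0,-5],
    [2,0,0,0,0]
  ]
}}

```text
time_s: 16.22
tcp_pos: [0.5637, -0.1677, 0.1633]
ee_rot: [3.118, 0.346, -0.0]
wrist_force: [-7.4, -3.9, 12.0]
grip_width: 0.02
```

```bash
python3 look.py 13 wrist
python3 - <<'E'
from h import *
print(env.sense()["torque"])
cv2.imwrite("pics/w13c.png",cv2.resize(cv2.imread("pics/wrist13.png")[150:350,130:370],None,fx=3,fy=3,interpolation=cv2.INTER_CUBIC))
E
```

```text
16.2167 [ 0.5637 -0.1677  0.1633] yaw -77.35 f [-7.4 -3.9 12. ] q [-0.49  0.25  1.63 -0.    1.26  0.86]
[-0.60606621  1.24905436  0.05503058]
```

View pics/w13c.png

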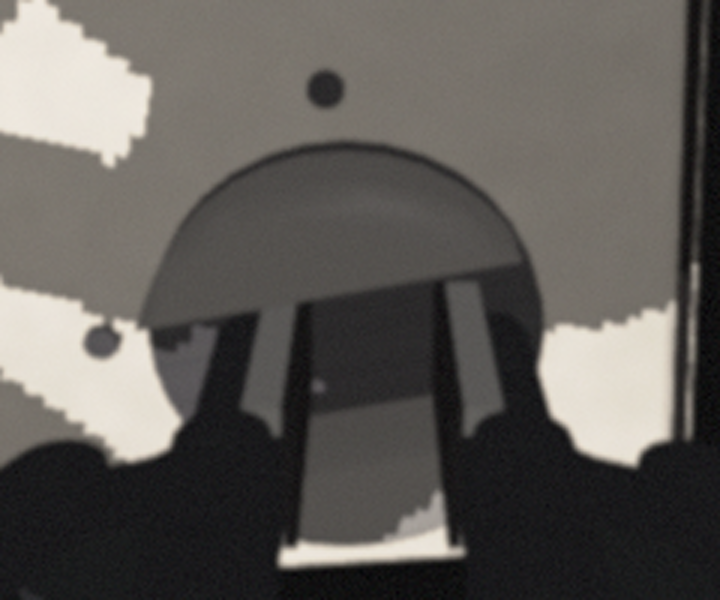

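The slot is at about −68°, lagging the tool by about 9°. Continuing to about −90°.

{"method": "play_rows", "body": {
  "increments": [
    [2,0,0,0,-4],
    [2,0,0,0,-4],
    [2,0,0,0,-3],
    [2,0,0,0,0],
    [2,0,0,0,0]
  ]
}}

```text
time_s: 16.68
tcp_pos: [0.563, -0.1676, 0.1632]
ee_rot: [3.137, 0.053, -0.002]
wrist_force: [-10.5, -3.3, 14.3]
grip_width: 0.02
```

```bash
python3 look.py 14 wrist
python3 - <<'E'
from h import *
print(env.sense()["torque"])
cv2.imwrite("pics/w14c.png",cv2.resize(cv2.imread("pics/wrist14.png")[150:350,130:370],None,fx=3,fy=3,interpolation=cv2.INTER_CUBIC))
E
```

```text
16.6833 [ 0.563  -0.1676  0.1632] yaw -88.08 f [-10.5  -3.3  14.3] q [-0.49  0.25  1.63 -0.    1.26  1.05]
[-0.58674412  1.75565069  0.4365702 ]
```

View pics/w14c.png

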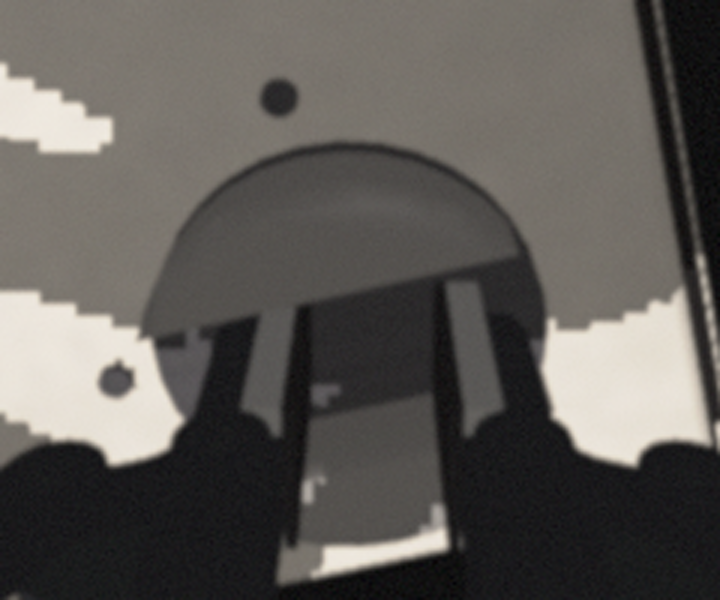

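Torque is up to 0.44 N·m and the slot is parallel to the front edge, so it's on its stop. I'll unload, ease back slightly and lift.

{"method": "play_rows", "body": {
  "increments": [
    [2,0,0,0.3,0],
    [2,0,0,0.4,0],
    [2,0,0,0.3,4],
    [2,0,0,1,0],
    [2,0,0,2,0],
    [2,0,0,3,0],
    [2,0,0,3,0],
    [2,0,0,3,0],
    [2,0,0,0,0]
  ]
}}

```text
time_s: 17.48
tcp_pos: [0.5667, -0.1669, 0.2994]
ee_rot: [3.13, 0.158, 0.019]
wrist_force: [0.8, -0.5, 1.5]
grip_width: 0.02
```

{"method": "play_rows", "body": {
  "increments": [
    [2,-0.5,0,3,0],
    [2,-1,1.5,2,0],
    [2,-1,1.5,0,0],
    [2,-1,1.5,0,0],
    [2,0,0,0,0],
    [2,0,0,0,0]
  ]
}}

```text
time_s: 17.98
tcp_pos: [0.5288, -0.1201, 0.3413]
ee_rot: [3.136, 0.16, 0.003]
wrist_force: [-0.2, -0.6, 0.4]
grip_width: 0.0196
```

```bash
python3 look.py 15 wrist scene side
```

```text
17.9833 [ 0.5288 -0.1201  0.3413] yaw -84.15 f [-0.2 -0.6  0.4] q [-0.45  0.02  1.53 -0.    1.59  1.02]
```

View pics/wrist15.png

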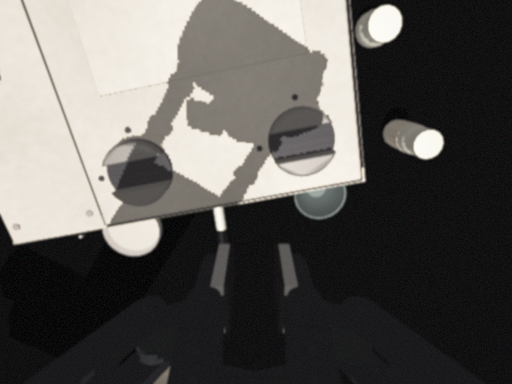

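View pics/side15.png

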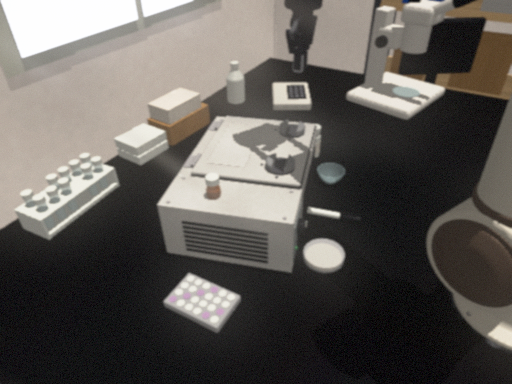

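View pics/scene15.png

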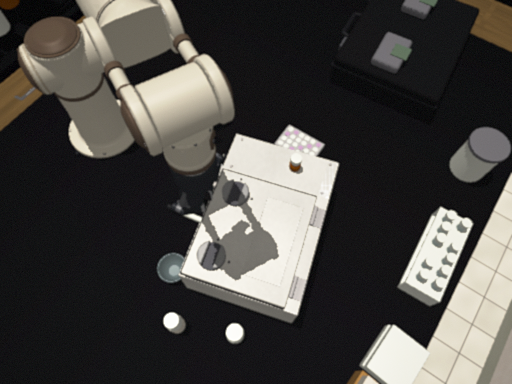

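Run:
```python
from h import *
im=cv2.imread("pics/wrist15.png")
cv2.imwrite("pics/w15c.png",cv2.resize(im[90:240,90:370],None,fx=2.8,fy=2.8,interpolation=cv2.INTER_CUBIC))
```

```text
(no output)
```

View pics/w15c.png

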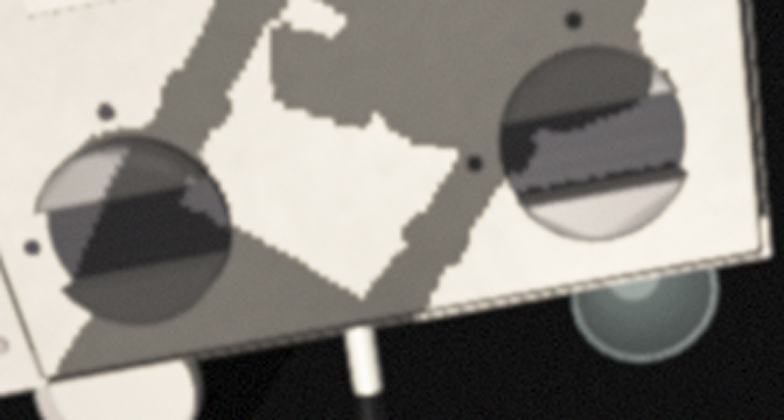

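Run:
```python
from h import *
im=cv2.imread("pics/wrist15.png")
a=cv2.resize(im[130:215,100:180],None,fx=5,fy=5,interpolation=cv2.INTER_CUBIC)
b=cv2.resize(im[95:180,260:340],None,fx=5,fy=5,interpolation=cv2.INTER_CUBIC)
x=np.hstack([a,b]);x=np.clip(x.astype(float)*1.3,0,255).astype(np.uint8)
cv2.imwrite("pics/w15d.png",x)
```

```text
(no output)
```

View pics/w15d.png

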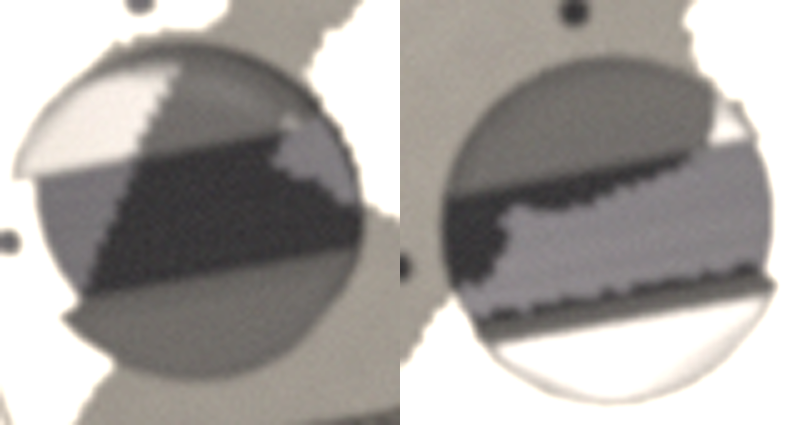

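Both slots lie within about 1° of the front edge, the cover looks flush, the robot is clear and nothing loose has moved. Handing in.

Run:
```python
from h import *
env.snapshot("scene")
for n,z in [("petri_dish",.008),("marker",.011),("jar",.026),("glass_bowl",.018),("tall_vial",.05),("well_plate",.01),("deck_vial",.175)]:
    for r in env.regions_of("scene",n)[:1]: print(n,r["confidence"],r["point"],bp("scene",r["point"][::-1],z)[0])
print(env.close_job())
```

```text
petri_dish 0.4 [192.1, 234.4] [0.46330896 0.05011554 0.008     ]
marker 0.74 [323.0, 176.3] [ 0.55790933 -0.32455838  0.011     ]
jar 0.79 [334.3, 233.1] [ 0.69055434 -0.26579426  0.026     ]
tall_vial 0.6 [318.9, 176.3] [ 0.56013461 -0.31725184  0.05      ]
well_plate 0.89 [143.1, 297.1] [0.52282663 0.29260899 0.01      ]
deck_vial 0.7 [159.3, 291.7] [0.57771738 0.14709646 0.175     ]
the job is handed in; nothing more can be done
None
```

Both fasteners are turned to their locked stops, the cover stays down with the arm clear, and the job is handed in at about 18–19 s of the 45 s. No verdict was reported.

- **Left fastener:** On the first pass, turning the tool back under load dragged the slot about 8° off its stop. I re-seated the fingers, turned it to the stop again (about 0.49 N·m) and lifted with the load off.
- **Right fastener:** It went to its stop in one pass (about 0.44 N·m).
- **Last pictures:** Both slots lie within about 1–1.5° of parallel to the unit's front edge. The cover looks flush by eye, and the gripper is about 15 cm above it with no contact force.
- **Loose things:** In the last pictures they look to stand where they did at the start.
- **Detector check that disagreed:**
  - For the petri dish and marker, the network's last positions don't fit the picture: it put the dish on the left fastener and the marker on the tall vial. It did not find the bowl. I take these as misdetections, because all three show in place in the side picture.
  - The jar, tall vial and deck vial came out within about 10 mm of the start.
  - The well plate read about 16 mm off. It shows in the same place in the side pictures, and the arm never went near it.

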